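Close and clamp a switchgear link

ROBOT

A 6-joint arm with a two-finger parallel gripper is mounted at the origin on the work surface. World frame = base frame: x ahead of the robot, y to its left, z up, the work surface at z = 0. Lengths are in mm, angles in rad, forces in N, time in s.
With the tool pointing down it reaches from about 300 to 775 mm from the base axis. Payload 14.6 kg.
Tool frame: the origin (TCP) lies on the centre line of the jaws, within the pads' length; the fingertips stand manip.tcp_to_tips ahead of it and the grasp point (between the pads) lies 5 mm behind it (manip.tcp_to_tips is the distance from the TCP to the fingertips, in mm); z points along the fingers, y is the direction in which the jaws open and shut (so a half turn about z gives the same grasp; the last joint's range is limited). The gripper opens to 94 mm and grips with 3 to 60 N. Pads are 16 mm wide; open, the fingers measure 119 mm over their backs; the gripper's body (75 mm by 177 mm) begins 78 mm behind the grasp point.
Start: joints at [1.133, 0.3, 1.521, -0, 1.321, -0.067], TCP at [199.295, 512.612, 219.446] pointing down, gripper open.
Joint ranges: [-3.03, 3.03], [-0.79, 2.21], [0.23, 2.52], [-1.04, 4.18], [0, 3.07], [-2.55, 2.55]. Speed limits (rad/s): [2.22, 2.22, 2.57, 3.14, 3.14, 3.14].

INTERFACE

Orientations are given as [roll, pitch, yaw] about the fixed x, y, z axes, in that order (R = Rz(yaw) Ry(pitch) Rx(roll)).
In Python, from cell import manip, optics, workorder gives the robot as it stands. The module is installed in compiled form; this text tells all that it offers.
- The arm moves only by the tool jog_arm, never from a script. Its argument "deltas" is text: rows parted by semicolons, each of 5 numbers parted by spaces: the shift along the tool's x, y, z in mm, then the turn about the tool's z in rad, then the finger opening in mm, from 0 to 94. In form: tx ty tz twist grip; .... A call has exactly 10 rows; each row is the pose to reach, as a shift and turn from the pose commanded when the call began, along the tool's axes at that moment; what a row does not reach only later rows make up. A row lasts 1/8 s, in which the tool goes at most 62.5 mm and 10.7 degrees, less where a joint would pass 70% of its speed; a pose out of reach is approached as far as the arm can. A call with a gripper value outside its range is refused whole. The fingers move at their own pace and stop on an object; "squeeze" is the grip in N (left out, the last holds). Time passes only in rows, so rows that repeat a pose let the fingers close, or fill a call up. It gives the time, the measured TCP pose, the force and the opening at its end, in the units of the state.
- manip.read_state(): the state, without advancing time (a new reading comes with each control period).
- optics.camera(name): name is "scene" or "top" or "wrist"; returns (picture, depth): 480x640x3 uint8, red, green, blue; 480x640 float32, mm along the optical axis (not along the pixel's ray), 0 where there is no reading.
- optics.get_calibration(name): a dict with "intrinsics" (3x3 intrinsics, pixels), "R" (3x3) and "t" (3): a world point X has camera coordinates R X + t; the wrist camera has in their place "hand_eye" (4x4, takes a point from camera to tool coordinates, whose origin is the TCP and whose axes are the flange's). Camera axes: x right, y down, z forward; pixel columns grow to the right and rows downward; lengths in mm; the calibration is good to about 2 mm. A picture is of the moment at which its call begins: read the wrist's pose just before it. get_calibration takes no time and is no camera call.
- workorder.sign_off(): hands the job in, once; it reports no verdict.
The state is a dict: "clock": time; "joints": joint angles; "qd": joint speeds; "effort": joint torques, N m; "eef_pos": TCP position; "eef_rot": TCP orientation; "wrist_force": force on the tool from outside, world axes, zero at the start; "moment": the same for the moment, N m; "finger_gap": finger opening in mm.
Only numpy, scipy, OpenCV 4.12 (cv2) and the standard library are available. Lean on these libraries where they do the work, as an engineer would, in place of code of your own. Each camera call takes 0.05 s, during which the arm holds its last target.

TASK

With the gripper's fingers closed, push the copper link by its upright green-topped tab until it is fully home against its end stop. Then run the loose brass wing nut down clockwise (seen from above) until it stops, finger-tight, stroke after stroke with the fingertips against its wings. Do not pinch the tab or the nut between the fingers, and leave the tape roll, jar, meter and screwdriver where they are.

Things in the scene. Friction and masses are not known exactly. Their poses are not given: they have to be found in the camera images.
- unit: Fixed open switchgear unit: steel tray, 240 x 340 mm (x by y). Origin: centre of its underside, on the bench; z up. 'Unit' positions in the other entries are mm in this frame. A grey insulator block (56 x 200, centred on x 20, y 0, top z 34) carries the copper link and a vertical steel stud (radius 5, on x 20, y 0, top z 78) with the brass wing nut. Tray rims 22 high.
- barrier (a point): Middle of the top edge of the black upright barrier on the unit: unit x -29, y 0, z 76. The barrier is 4 mm thick (x) and 160 long (y), 47 from the nut's axis; behind it (lower x) black pole housings reach z 60. The other side of the nut, towards the unit's +x, is open.
- link_stop (a point): Middle of the top edge, on the face the link butts on, of the copper end stop: unit x 20, y -86, z 46. The stop is 44 wide (x) and reaches to y -98.
- link (a joint): Position in m of the flat slotted copper link (32 mm wide, 4 thick, lying along the unit's y under the nut, top at unit z 38). 0 = fully home, its -y end butted on the end stop; grows, up to 0.035, as it is drawn out to the unit's +y. Slides with about 3 N, stays where it is left; rigid stop at 0.
- link_tab (a point): Centre of the top edge of the link's upright tab: unit x 20, z 64; y 88.5 when home, more when drawn out. The tab is 32 mm wide along unit x, 5 thick along unit y, and stands 26 above the flat of the link; its top part is green. Push it on its outer face, towards the unit's -y.
- wingnut (a joint): Angle in rad by which the wing nut is unscrewed: 0 = seated (rigid stop); grows anticlockwise from above, to more than a turn. Rises 2 mm per turn. Needs about 0.06 N m (2 to 3 N at a wing); stays where it is left. It is also the direction, from the unit's x axis, of one of the two opposite, alike wings: at 0 they lie along the unit's x.
- nut_axis (a point): On the wing nut's axis, at the underside of its hub: unit x 20, y 0, z 42 when seated. z up; x points along one wing and turns with the nut, y across the wings. Hub radius 11 mm, 20 high. Each wing is a flat upright ear, 5 thick, rounded, reaching 36 from the axis, 6 to 28 above this point.
- tape_roll: Bystander: blue tape roll lying flat, 70 diameter, 19 high (mm). Origin: centre of its underside.
- jar: Bystander: small closed jar, 52 diameter, 60 high (mm). Origin: centre of its underside.
- meter: Bystander: grey hand meter lying on its back, 75 x 140 x 35 mm (x, y, z). Origin: centre of its underside.
- screwdriver: Bystander: screwdriver lying on the bench along its x axis, about 200 mm long, handle 26 mm thick. Origin: under its middle.

How it is judged (in metres and radians):
On the way, in this order (a step that is already met when the one before it is completed fails the run):
1. the link is pushed fully home while the nut is still loose (value of joint link below 0.003 m and value of joint wingnut above 1.5 rad), for 0.1 s.
2. the wing nut is run down to its stop, the link still home (value of joint wingnut below 0.3 rad and value of joint link below 0.003 m), for 0.2 s.
At the end, for the whole second after the job is handed in: The link is within 3 mm of its end stop, the wing nut within 0.3 rad (17 degrees) of its seat and at rest, and each bystander within 20 mm of where it started (all of step 2 and velocity of joint wingnut between -0.05 and 0.05 rad/s and distance of each of tape_roll, jar, meter, screwdriver from where it was at the start of the episode below 0.02 m); the robot touches nothing.
It fails at once if the wing nut is taken between the fingers (grasp point within the wings, 5 mm either side of their middle plane, while the fingers press) (contact force between the fingers and unit above 1 N and x of the grasp point in the frame of nut_axis between -0.034 and 0.034 m and y of the grasp point in the frame of nut_axis between -0.005 and 0.005 m and z of the grasp point in the frame of nut_axis below 0.04 m).
It fails at once if the link's tab is taken between the fingers (grasp point within the tab, 5 mm either side of its middle plane, while the fingers press) (contact force between the fingers and unit above 1 N and x of the grasp point in the frame of link_tab between -0.016 and 0.016 m and y of the grasp point in the frame of link_tab between -0.005 and 0.005 m and z of the grasp point in the frame of link_tab below 0.012 m).
It fails at once if a bystander (tape roll, jar, meter, screwdriver) is moved or lifted by more than 20 mm (distance of any of tape_roll, jar, meter, screwdriver from where it was at the start of the episode above 0.02 m).
It also fails if it takes over 61 s, if anything falls off the work surface, if the arm or the gripper's body presses on something with over 40 N, if the wrist force passes 120 N, or if a joint passes its speed limit or range.

## Working session

There is one attempt and no reset: what is moved stays moved. The work goes in short steps, Python scripts to look and compute and a tool call to move; the robot and the scene stay as the last step left them, time stands still between calls to the robot, and variables do not carry over. Pictures are saved under pics/ and viewed, and the job is handed in when it is done.

Besides the shell and the picture viewer there is one more tool, called after ">>>" as name(argument=value, ...) on one line, values as JSON. jog_arm: Moves the arm, as the interface text tells. Its arguments: {"type":"object","properties":{"deltas":{"type":"string"},"squeeze":{"type":"number"}},"required":["deltas"]}

```bash
mkdir -p pics
cat > h.py <<'E'
from cell import manip, optics, workorder
import numpy as np, cv2
def snap(n,f):
    im,d=optics.camera(n); cv2.imwrite(f'pics/{f}.png',im[:,:,::-1]); np.save(f'pics/{f}.npy',d); return im,d
def world(n,u,v,d):
    c=optics.get_calibration(n);K=np.array(c['intrinsics']);p=np.linalg.inv(K)@np.array([u,v,1.])*d
    return np.array(c['R']).T@(p-np.array(c['t']))
E
python3 - <<'E'
from h import *
print(manip.read_state(), manip.tcp_to_tips)
snap('top','t0');snap('scene','s0')
for n in('top','scene','wrist'):print(optics.get_calibration(n))
E
```

```text
{'clock': 0.0, 'joints': array([ 1.13336208e+00,  3.00454624e-01,  1.52156089e+00, -4.78629492e-06,
        1.32067706e+00, -6.66145737e-02]), 'qd': array([ 1.05666199e-04, -5.00620343e-04,  1.58467489e-04,  1.28775039e-03,
       -7.52314467e-04,  7.99487367e-05]), 'effort': array([ 1.44872138e-03, -5.31806695e+01, -3.52733874e+01,  7.09446031e-02,
        2.43432366e-02, -8.04072056e-05]), 'eef_pos': array([199.22115838, 512.40097519, 218.90389424]), 'eef_rot': array([-3.14049487e+00, -6.85905430e-05,  2.77077413e+00]), 'wrist_force': array([0.126879  , 0.11195401, 0.88254377]), 'moment': array([ 0.01440761,  0.00545463, -0.0084137 ]), 'finger_gap': 94.05322627752436} 14.0
{'intrinsics': array([[467.8755758 ,   0.        , 318.59369416],
       [  0.        , 467.8755758 , 241.6057319 ],
       [  0.        ,   0.        ,   1.        ]]), 'R': array([[ 4.10425994e-02, -9.99157324e-01, -3.82987174e-04],
       [-9.77653292e-01, -4.00801708e-02, -2.06367684e-01],
       [ 2.06178433e-01,  8.84429484e-03, -9.78474441e-01]]), 't': array([ 32.17277193, 576.3625489 , 979.39645082])}
{'i
[... 200 characters left out ...]
2376, -0.01022055],
       [ 0.67756885, -0.52914244, -0.51079226],
       [-0.40986558,  0.30499738, -0.85964342]]), 't': array([-409.75671623, -330.67832554, 1472.54476721])}
{'intrinsics': array([[367.97111039,   0.        , 316.80439128],
       [  0.        , 367.97111039, 242.31411311],
       [  0.        ,   0.        ,   1.        ]]), 'hand_eye': array([[-4.94364389e-04, -9.70264078e-01, -2.42048289e-01,
         7.02151799e+01],
       [ 9.99999877e-01, -4.90425683e-04, -7.65215266e-05,
        -9.00654763e-02],
       [-4.44606089e-05, -2.42048297e-01,  9.70264201e-01,
        -1.65758267e+02],
       [ 0.00000000e+00,  0.00000000e+00,  0.00000000e+00,
         1.00000000e+00]])}
```

View pics/t0.png

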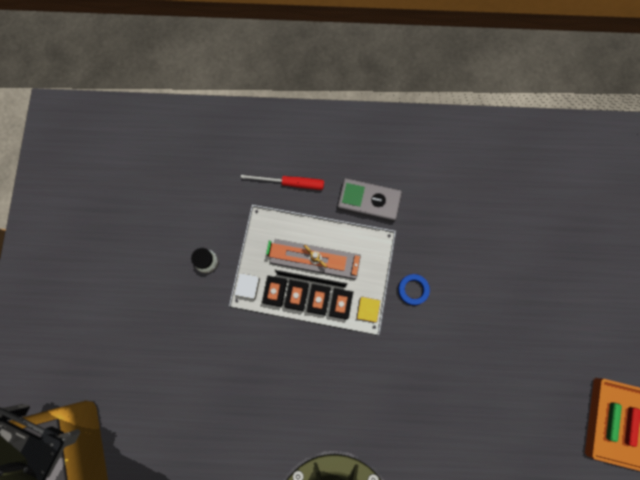

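View pics/s0.png

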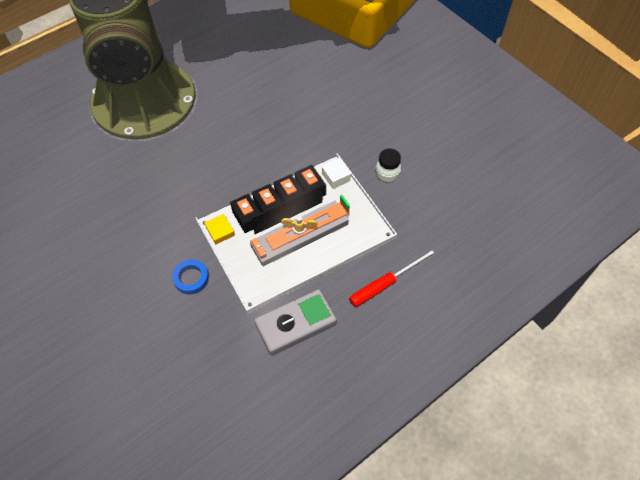

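Top view: the unit is in the middle. Its tab (green) is at about (268,248), the stop at (356,265), the nut at (316,257) and the barrier below that. I'll zoom in and fit the pose.

Run:
```python
from h import *
t=cv2.imread('pics/t0.png');s=cv2.imread('pics/s0.png')
cv2.imwrite('pics/t0z.png',cv2.resize(t[195:345,220:420],None,fx=4,fy=4,interpolation=cv2.INTER_CUBIC))
cv2.imwrite('pics/s0z.png',cv2.resize(s[150:300,190:390],None,fx=4,fy=4,interpolation=cv2.INTER_CUBIC))
```

```text
(no output)
```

View pics/t0z.png

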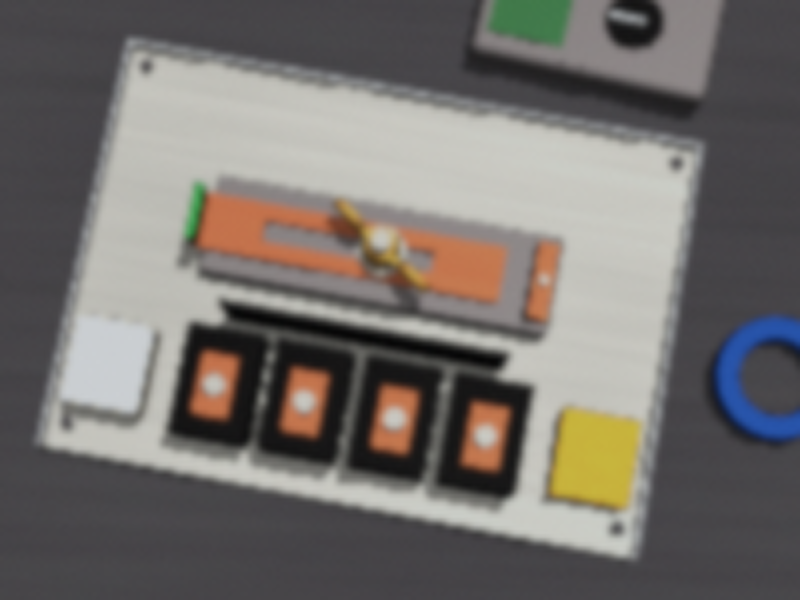

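View pics/s0z.png

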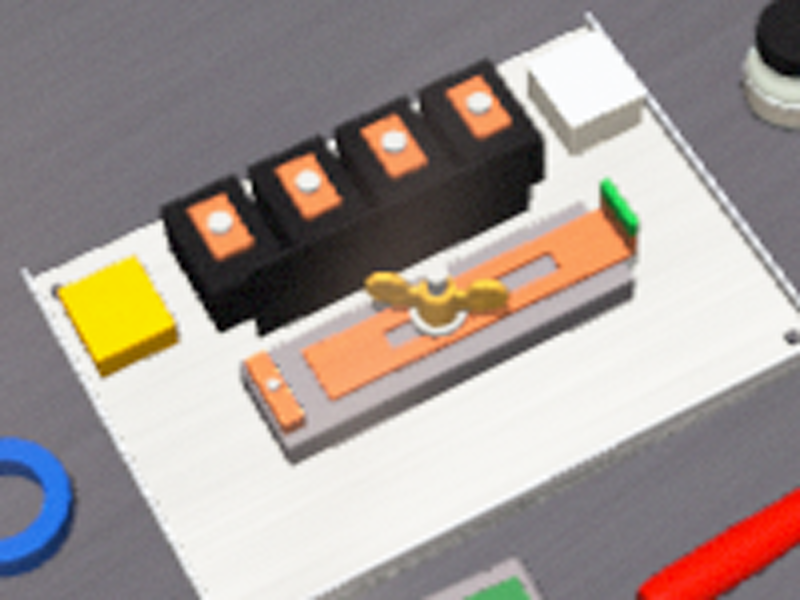

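```bash
cat > fit.py <<'E'
from h import *
from scipy.optimize import least_squares
def proj(n,X):
    c=optics.get_calibration(n);p=np.array(c['R'])@X+np.array(c['t']);p=np.array(c['intrinsics'])@p;return p[:2]/p[2]
def z2(n,u,v): o=(220,195) if n=='top' else (190,150); return np.array([o[0]+(u+.5)/4-.5,o[1]+(v+.5)/4-.5])
def U2W(p,X): c,s=np.cos(p[2]),np.sin(p[2]); return np.array([p[0]+c*X[0]-s*X[1],p[1]+s*X[0]+c*X[1],X[2]])
obs=[('top',130,38,(120,170,22)),('top',703,143,(120,-170,22)),('top',636,558,(-120,-170,22)),('top',38,445,(-120,170,22)),
('top',382,243,(20,0,78)),('scene',28,272,(-120,-170,22)),('scene',590,13,(-120,170,22)),('scene',437,282,(20,0,78))]
def res(p): return np.concatenate([proj(n,U2W(p,np.array(X,float)))-z2(n,u,v) for n,u,v,X in obs])
r=least_squares(res,[450,0,-.15],x_scale=[100,100,1])
if __name__=='__main__':
    p=r.x;print(p);print(r.fun.reshape(-1,2).round(2))
    d=np.load('pics/t0.npy')
    # link: tab top ends in zoom top and scene
    for n,u,v,z in [('top',198,184,64),('top',190,240,64),('scene',606,183,64),('scene',636,231,64),('top',343,204,66),('top',424,286,66),('scene',375,282,67),('scene',497,292,67)]:
        q=z2(n,u,v);a=world(n,*q,500);b=world(n,*q,1500);X=a+(b-a)*(z-a[2])/(b[2]-a[2])
        D=X[:2]-p[:2];c,s=np.cos(p[2]),np.sin(p[2]);x,y=c*D[0]+s*D[1],-s*D[0]+c*D[1]
        print(n,u,v,'unit',x.round(1),y.round(1),'ang',np.degrees(np.arctan2(y,x-20)).round(1),np.hypot(x-20,y).round(1))
E
python3 fit.py
```

```text
[ 5.23300749e+02  6.47378337e+01 -1.45435199e-01]
[[ 0.01 -0.3 ]
 [ 0.15 -0.39]
 [ 0.41 -0.42]
 [ 0.08 -0.83]
 [ 0.08 -1.41]
 [-1.28 -0.66]
 [-0.17 -0.32]
 [-0.03 -2.37]]
top 198 184 unit 33.1 106.5 ang 83.0 107.3
top 190 240 unit 1.5 104.3 ang 100.1 105.9
scene 606 183 unit 7.3 104.1 ang 97.0 104.9
scene 636 231 unit 39.8 102.3 ang 79.1 104.2
top 343 204 unit 36.5 25.3 ang 56.9 30.2
top 424 286 unit -0.2 -26.9 ang -126.8 33.6
scene 375 282 unit 3.4 -26.2 ang -122.3 31.0
scene 497 292 unit 38.3 23.3 ang 51.8 29.7
```

```bash
cat > plan.py <<'E'
from fit import *
P=r.x
def delta(cmd,ux,uy,z,uang_deg,P=P):
    # cmd: (x,y,z,yaw) commanded pose at call start
    W=U2W(P,np.array([ux,uy,z],float)); yaw=np.radians(uang_deg)+P[2]
    D=W-np.array(cmd[:3]); c,s=np.cos(cmd[3]),np.sin(cmd[3])
    tw=-(yaw-cmd[3])
    return np.array([c*D[0]+s*D[1], s*D[0]-c*D[1], -D[2], tw])
E
python3 - <<'E'
from plan import *
print(delta((199.3,512.6,219.4,2.7708),20,130,150,90).round(3))
E
```

```text
[-454.712 -168.841   69.4      1.345]
```

>>> jog_arm(deltas="-50 -19 5 0.15 0; -100 -37 12 0.3 0; -151 -56 20 0.45 0; -202 -75 28 0.6 0; -252 -94 36 0.75 0; -303 -113 44 0.9 0; -353 -131 52 1.05 0; -404 -150 60 1.2 0; -455 -169 69 1.345 0; -455 -169 69 1.345 0", squeeze=20)

```text
clock: 1.35
eef_pos: [563.5, 187.6, 148.9]
eef_rot: [-3.14, 0.001, 1.42]
wrist_force: [0.1, 0.6, -0.2]
finger_gap: 0.9
```

Run:
```python
from h import *
s=manip.read_state();print({k:np.round(s[k],3) for k in('clock','joints','eef_pos','eef_rot','finger_gap','wrist_force')})
im,d=snap('wrist','w1'); print(d[100:480:60,100:640:80].round())
```

```text
{'clock': np.float64(1.35), 'joints': array([ 0.26 ,  0.461,  1.469, -0.   ,  1.214,  0.41 ]), 'eef_pos': array([563.473, 187.576, 148.912]), 'eef_rot': array([-3.14e+00,  1.00e-03,  1.42e+00]), 'finger_gap': np.float64(0.912), 'wrist_force': array([ 0.069,  0.623, -0.23 ])}
[[294. 294. 247. 295. 295. 295. 296.]
 [306. 306. 306. 305. 308. 305. 305.]
 [319. 276. 306. 306. 306. 317. 318.]
 [332. 294. 319. 177. 320. 331. 331.]
 [347. 302.  72.  72.  73. 329. 346.]
 [362. 306.  67.  67.  67. 342. 361.]
 [ 58.  58.  57.  58.  59.  56.  58.]]
```

View pics/w1.png

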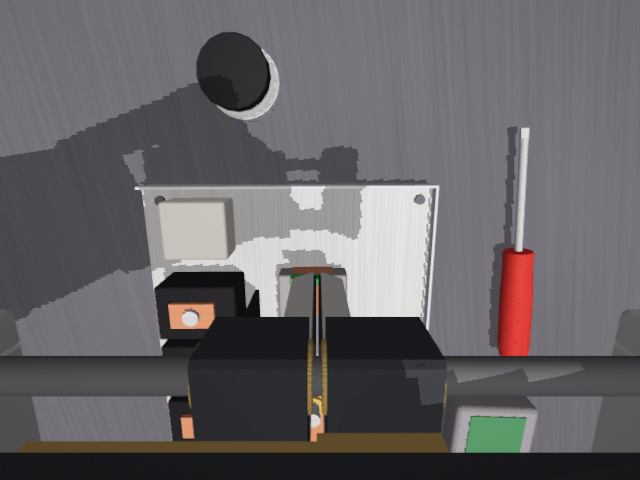

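Wrist view: the tool is over the tab end, with the jar at (235,75). The tray's +y rim corners are at (137,188) and (438,187), and the fingers are over the green tab at (310,278). I'll check the pose against these.

```bash
cat >> plan.py <<'E'
from scipy.spatial.transform import Rotation as Ro
def wray(st,u,v,z):
    c=optics.get_calibration('wrist');T=np.array(c['hand_eye']);K=np.array(c['intrinsics'])
    d=T[:3,:3]@np.linalg.inv(K)@np.array([u,v,1.]);Rm=Ro.from_euler('xyz',st['eef_rot']).as_matrix()
    o=Rm@T[:3,3]+st['eef_pos'];d=Rm@d
    return o+d*(z-o[2])/d[2]
def W2U(X,P=P):
    D=X[:2]-P[:2];c,s=np.cos(P[2]),np.sin(P[2]);return np.array([c*D[0]+s*D[1],-s*D[0]+c*D[1]])
E
python3 - <<'E'
from plan import *
s=manip.read_state()
print(W2U(s['eef_pos']))
for u,v,z in[(137,188,22),(438,187,22),(290,275,64),(330,275,64),(280,268,34),(346,268,34)]:
    X=wray(s,u,v,z);print(u,v,X.round(1),W2U(X).round(1))
im=cv2.imread('pics/w1.png');cv2.imwrite('pics/w1z.png',cv2.resize(im[240:360,250:410],None,fx=5,fy=5,interpolation=cv2.INTER_CUBIC))
E
```

```text
[ 20.7158     128.68539781]
137 188 [427.  250.6  22. ] [-122.2  170. ]
438 187 [662.9 216.5  22. ] [116.2 170.4]
290 275 [540.4 175.1  64. ] [  0.9 111.7]
330 275 [568.9 170.9  64. ] [ 29.7 111.6]
280 268 [529.6 172.2  34. ] [ -9.3 107.2]
346 268 [581.9 164.4  34. ] [ 43.6 107.2]
```

View pics/w1z.png

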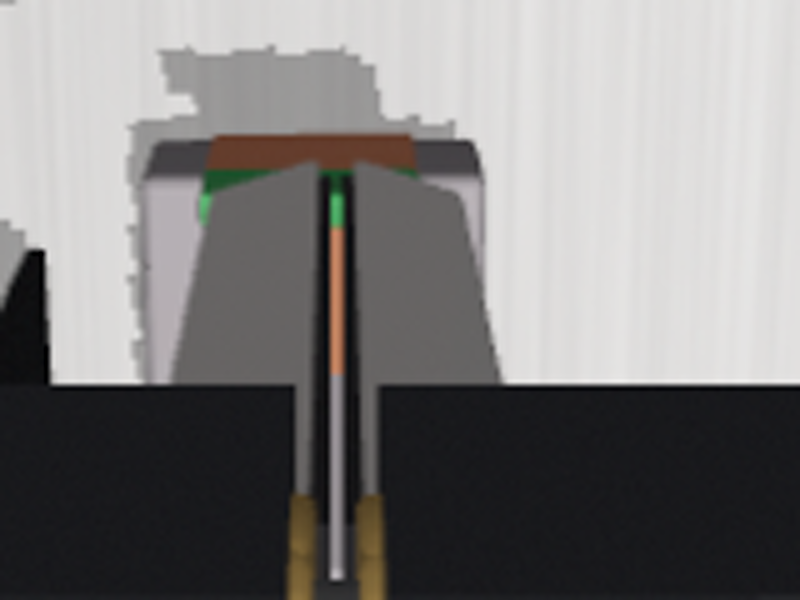

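>>> jog_arm(deltas="0 0 40 0 0; 0 0 75 0 0; 0 0 90 0 0; 0 0 90 0 0; -5 0 90 0 0; -10 0 90 0 0; -15 0 90 0 0; -19 0 90 0 0; -22 0 90 0 0; -24 0 90 0 0")

```text
clock: 2.65
eef_pos: [558.8, 166.4, 60.6]
eef_rot: [3.141, -0.0, 1.426]
wrist_force: [1.7, 2.7, 2.3]
finger_gap: 0.7
```

Run:
```python
from plan import *
s=manip.read_state();print(W2U(s['eef_pos']),s['eef_pos'],s['wrist_force'])
snap('scene','s2')
im=cv2.imread('pics/s2.png');cv2.imwrite('pics/s2z.png',cv2.resize(im[150:300,190:390],None,fx=4,fy=4,interpolation=cv2.INTER_CUBIC))
```

```text
[ 20.37483377 105.71557374] [558.78110705 166.38457764  60.5722588 ] [1.70354314 2.67793751 2.34752389]
```

View pics/s2z.png

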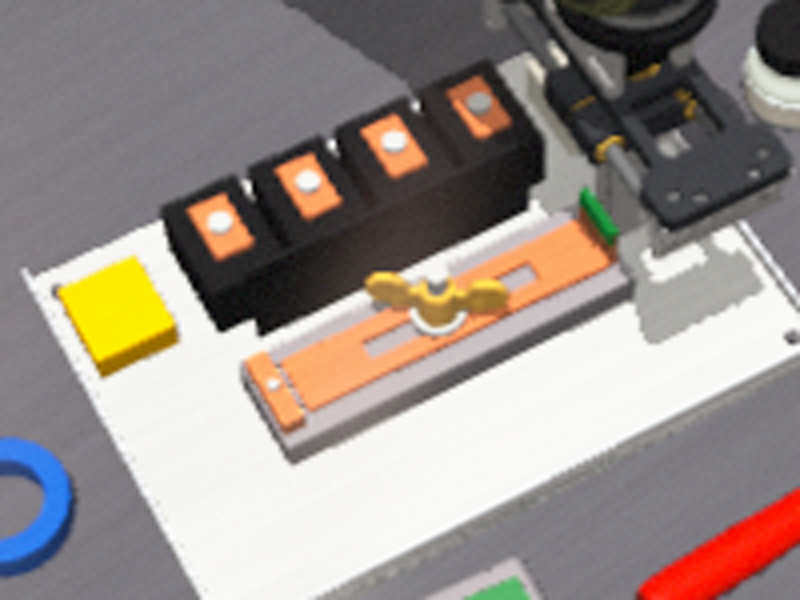

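The link has moved and is now nearly home, with a gap of a few mm at the stop (zoomed (300,388)). I'll keep pushing.

>>> jog_arm(deltas="-2 0 0 0 0; -4 0 0 0 0; -5 0 0 0 0; -6 0 0 0 0; -7 0 0 0 0; -8 0 0 0 0; -9 0 0 0 0; -9 0 0 0 0; -9 0 0 0 0; -9 0 0 0 0")

```text
clock: 3.95
eef_pos: [558.0, 161.3, 60.7]
eef_rot: [3.14, -0.006, 1.427]
wrist_force: [6.1, 31.5, -5.9]
finger_gap: 0.5
```

Run:
```python
from plan import *
s=manip.read_state();print(W2U(s['eef_pos']),s['eef_pos'],s['wrist_force'])
snap('scene','s3')
im=cv2.imread('pics/s3.png');cv2.imwrite('pics/s3z.png',cv2.resize(im[200:280,230:330],None,fx=7,fy=7,interpolation=cv2.INTER_CUBIC))
```

```text
[ 20.28784302 100.59982602] [557.95364491 161.33544419  60.68815893] [ 6.0591778  31.50651823 -5.86918245]
```

View pics/s3z.png

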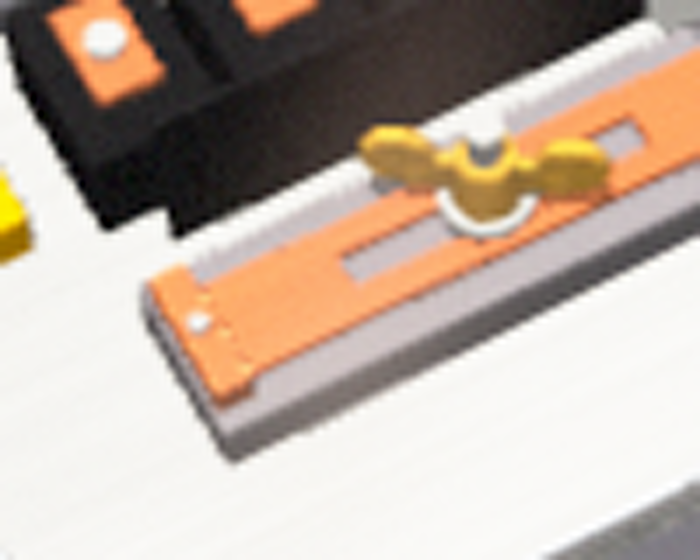

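The link is home: contact at 31 N, no gap at the stop at (235,320), and the nut hasn't moved. Next I'll retreat, rise, and move where the wrist camera can see the nut.

```bash
cat > cmd.py <<'E'
import numpy as np
# commanded pose bookkeeping: (x,y,z,yaw)
def add(c,d):
    C,S=np.cos(c[3]),np.sin(c[3]);return (c[0]+C*d[0]+S*d[1],c[1]+S*d[0]-C*d[1],c[2]-d[2],c[3]-d[3])
c=(199.295,512.612,219.446,2.7708)
for d in [(-455,-169,69,1.345),(-24,0,90,0),(-9,0,0,0)]: c=add(c,d)
E
python3 - <<'E'
from plan import *; from cmd import *
E
mv cmd.py book.py
python3 - <<'E'
from plan import *; import book
print(book.c, delta(book.c,90,0,130,180))
E
```

```text
(np.float64(557.3673775643695), np.float64(157.57223656175265), 60.446, 1.4258) [-96.82198381  69.70437382 -69.554       -1.57035745]
```

>>> jog_arm(deltas="6 0 0 0 0; 15 0 0 0 0; 15 0 -60 0 0; 0 15 -70 -0.18 0; -20 30 -70 -0.36 0; -40 50 -70 -0.54 0; -60 60 -70 -0.72 0; -80 70 -70 -0.9 0; -97 70 -70 -1.08 0; -97 70 -70 -1.26 0")

```text
clock: 5.25
eef_pos: [612.4, 50.2, 130.1]
eef_rot: [-3.141, -0.001, 2.69]
wrist_force: [1.2, -0.4, 0.4]
finger_gap: 0.5
```

>>> jog_arm(deltas="0 0 0 -0.155 0; 0 0 0 -0.31 0; 0 0 0 -0.31 0; 0 0 0 -0.31 0; 0 0 0 -0.31 0; 0 0 0 -0.31 0; 0 0 0 -0.31 0; 0 0 0 -0.31 0; 0 0 0 -0.31 0; 0 0 0 -0.31 0")

```text
clock: 6.5
eef_pos: [612.6, 51.5, 130.5]
eef_rot: [3.142, 0.0, 2.996]
wrist_force: [0.8, -0.4, 0.2]
finger_gap: 0.7
```

Run:
```python
from plan import *
s=manip.read_state();print(W2U(s['eef_pos']),s['eef_pos'],s['eef_rot'],s['joints'],s['wrist_force'])
im,d=snap('wrist','w4')
im=cv2.imread('pics/w4.png');cv2.imwrite('pics/w4b.png',im)
```

```text
[90.30428014 -0.16673674] [612.62751618  51.4856857  130.4573849 ] [3.14158389e+00 1.92998899e-05 2.99571560e+00] [ 2.42734800e-02  5.23438495e-01  1.42122434e+00  5.76465447e-06
  1.19690931e+00 -1.40064790e+00] [ 0.80490883 -0.35629367  0.19307929]
```

View pics/w4.png

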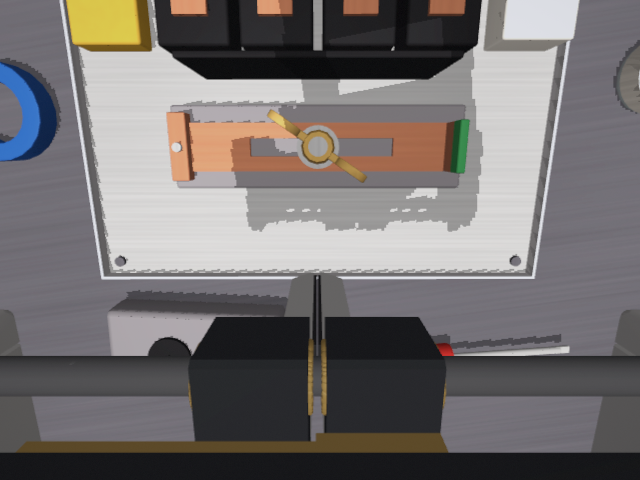

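The wrist camera now sees the nut clearly: stud at (318,146), wing tips at (270,113) and (364,179), and tray corners at (104,277) and (533,277). The link's left end is against the stop.

Run:
```python
from plan import *
s=manip.read_state()
for u,v,z in[(104,277,22),(533,277,22),(318,146,78),(318,146,64),(272,114,66),(363,178,66),(189,119,46),(190,178,46),(455,146,64)]:
    X=wray(s,u,v,z);print(u,v,X.round(1),W2U(X).round(1))
im=cv2.imread('pics/w4.png');cv2.imwrite('pics/w4z.png',cv2.resize(im[90:200,250:390],None,fx=5,fy=5,interpolation=cv2.INTER_CUBIC))
```

```text
104 277 [ 614.2 -118.    22. ] [ 116.5 -167.6]
533 277 [663.4 215.8  22. ] [116.7 169.8]
318 146 [540.7  62.7  78. ] [17.6  0.5]
318 146 [540.6  62.8  64. ] [17.4  0.6]
272 114 [518.5  38.4  66. ] [ -1.  -26.7]
363 178 [563.6  87.5  66. ] [36.6 28.4]
189 119 [511.5 -17.2  46. ] [  0.2 -82.8]
190 178 [548.4 -25.2  46. ] [ 37.9 -85.3]
455 146 [552.8 145.5  64. ] [17.5 84.2]
```

View pics/w4z.png

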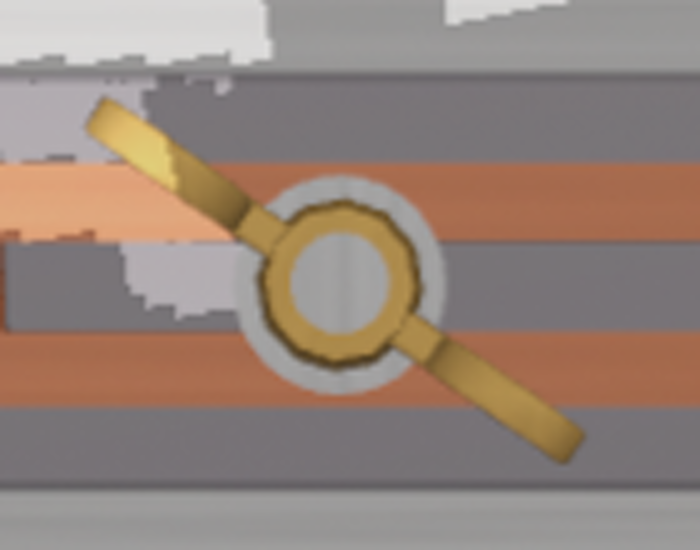

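```bash
cat >> book.py <<'E'
for d in [(-97,70,-70,-1.26),(0,0,0,-.31)]: c=add(c,d)
E
cat > stroke.py <<'E'
from plan import *; import book
AX=np.array([17.5,0.8])  # nut axis in fit frame
def fp(th,rr,h,z,c=None):
    c=book.c if c is None else c
    t=np.radians(th);p=AX+rr*np.array([np.cos(t),np.sin(t)])+h*np.array([-np.sin(t),np.cos(t)])
    return delta(c,p[0],p[1],z,th+90)
def show(rows,c=None):
    print('; '.join('%.1f %.1f %.1f %.3f 0'%tuple(fp(*q,c=c)) for q in rows))
E
python3 - <<'E'
from stroke import *
show([(55,27,19,130),(55,27,19,68)])
E
```

```text
72.9 34.0 0.4 0.611 0; 72.9 34.0 62.4 0.611 0
```

>>> jog_arm(deltas="30 15 0 0.16 0; 60 28 0 0.32 0; 73 34 0 0.48 0; 73 34 0 0.611 0; 73 34 25 0.611 0; 73 34 45 0.611 0; 73 34 58 0.611 0; 73 34 62 0.611 0; 73 34 62 0.611 0; 73 34 62 0.611 0")

```text
clock: 7.8
eef_pos: [545.7, 95.8, 69.1]
eef_rot: [3.141, 0.001, 2.385]
wrist_force: [-0.3, -0.7, -0.2]
finger_gap: 0.4
```

```bash
cat >> book.py <<'E'
for d in [(73,34,62,.611)]: c=add(c,d)
E
python3 - <<'E'
from stroke import *
s=manip.read_state();print(book.c,W2U(s['eef_pos'])-AX,s['eef_pos'],s['eef_rot'],s['wrist_force'])
show([(55,27,14,68),(55,27,10.5,68),(50,27,10.5,68)]+[(t,27,10.5,68) for t in range(41,-25,-9)])
for n,b in(('scene',(200,230)),('top',(195,260))):
    snap(n,n+'5');im=cv2.imread(f'pics/{n}5.png');cv2.imwrite(f'pics/{n}5z.png',cv2.resize(im[200:300,240:370],None,fx=5,fy=5,interpolation=cv2.INTER_CUBIC))
E
```

```text
(np.float64(545.3312759064847), np.float64(95.72039321844538), 68.446, 2.3848000000000003) [ 0.15051267 33.15353483] [545.68557341  95.77495256  69.13556977] [3.14077279e+00 6.89816433e-04 2.38481267e+00] [-0.25754221 -0.67737392 -0.23796322]
-5.1 0.0 0.4 -0.000 0; -8.6 0.0 0.4 -0.000 0; -11.0 0.9 0.4 0.087 0; -15.5 1.8 0.4 0.244 0; -20.0 2.0 0.4 0.401 0; -24.5 1.5 0.4 0.558 0; -28.9 0.3 0.4 0.715 0; -33.0 -1.5 0.4 0.872 0; -36.9 -4.0 0.4 1.029 0; -40.2 -7.1 0.4 1.186 0; -43.1 -10.6 0.4 1.343 0
```

View pics/scene5z.png

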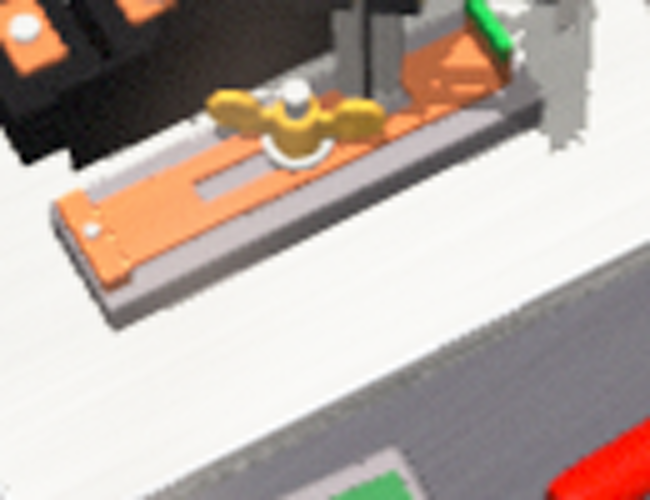

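The fingers are down behind the near wing at (370,100), without touching it. Starting the stroke.

>>> jog_arm(deltas="-5 0 0 0 0; -8.6 0 0 0 0; -11 0.9 0 0.087 0; -15.5 1.8 0 0.244 0; -20 2 0 0.401 0; -24.5 1.5 0 0.558 0; -28.9 0.3 0 0.715 0; -33 -1.5 0 0.872 0; -36.9 -4 0 1.029 0; -40.2 -7.1 0 1.186 0")

```text
clock: 9.15
eef_pos: [570.4, 63.0, 68.6]
eef_rot: [3.14, -0.001, 1.194]
wrist_force: [3.1, 3.6, -2.5]
finger_gap: 0.2
```

```bash
cat >> book.py <<'E'
for d in [(-40.2,-7.1,0,1.186)]: c=add(c,d)
E
python3 - <<'E'
from stroke import *
s=manip.read_state();print(W2U(s['eef_pos'])-AX,s['eef_pos'],s['eef_rot'],s['joints'],s['wrist_force'])
show([(t,27,10.5,68) for t in range(-22,-65,-9)]+[(-58,27,20,68),(-58,27,20,130)])
for n in('scene','top'):
    snap(n,n+'6');im=cv2.imread(f'pics/{n}6.png');cv2.imwrite(f'pics/{n}6z.png',cv2.resize(im[200:300,240:370],None,fx=5,fy=5,interpolation=cv2.INTER_CUBIC))
E
```

```text
[29.3623411   4.34997813] [570.41471129  63.04200984  68.55177272] [ 3.14044362e+00 -1.17989966e-03  1.19352652e+00] [4.59834687e-02 5.16174042e-01 1.59404372e+00 7.04419502e-04
 1.02984274e+00 4.22891675e-01] [ 3.09816822  3.57845754 -2.46087908]
-4.4 1.3 0.4 0.157 0; -8.9 1.9 0.4 0.314 0; -13.4 1.8 0.4 0.472 0; -17.9 1.0 0.4 0.629 0; -22.2 -0.5 0.4 0.786 0; -15.5 6.2 0.4 0.786 0; -15.5 6.2 -61.6 0.786 0
```

View pics/scene6z.png

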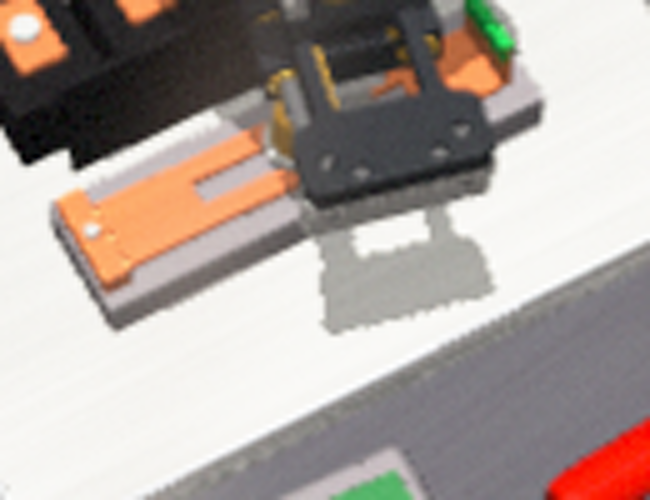

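The gripper hides the nut here, but the link is still home and the steady 4–5 N suggests the wing is being driven. I'll continue the stroke, back off, and lift.

>>> jog_arm(deltas="-4.4 1.3 0 0.157 0; -8.9 1.9 0 0.314 0; -13.4 1.8 0 0.472 0; -17.9 1 0 0.629 0; -22.2 -0.5 0 0.786 0; -22.2 -0.5 0 0.786 0; -18 4 0 0.786 0; -15.5 6.2 0 0.786 0; -15.5 6.2 -35 0.786 0; -15.5 6.2 -62 0.786 0")

```text
clock: 10.5
eef_pos: [570.0, 46.5, 131.4]
eef_rot: [-3.142, 0.0, 0.415]
wrist_force: [-0.3, -0.3, -0.9]
finger_gap: 0.4
```

```bash
cat >> book.py <<'E'
for d in [(-15.5,6.2,-62,.786)]: c=add(c,d)
E
python3 - <<'E'
from stroke import *
s=manip.read_state();print(W2U(s['eef_pos'])-AX,s['joints'],s['wrist_force'])
print(delta(book.c,90,0,130,180).round(2))
E
```

```text
[ 31.3653134  -12.10646311] [ 1.73292821e-02  4.32867796e-01  1.55378620e+00 -6.53863634e-05
  1.15512361e+00  1.17311777e+00] [-0.33318593 -0.2870215  -0.88186499]
[41.13 12.09  0.45 -2.58]
```

>>> jog_arm(deltas="10 3 0 -0.18 0; 20 6 0 -0.36 0; 30 9 0 -0.54 0; 41 12 0 -0.72 0; 41 12 0 -0.9 0; 41 12 0 -1.08 0; 41 12 0 -1.26 0; 41 12 0 -1.44 0; 41 12 0 -1.62 0; 41 12 0 -1.8 0")

```text
clock: 11.75
eef_pos: [612.2, 51.9, 130.3]
eef_rot: [-3.141, -0.0, 2.221]
wrist_force: [0.6, 0.3, -0.3]
finger_gap: 0.1
```

>>> jog_arm(deltas="0 0 0 -0.18 0; 0 0 0 -0.36 0; 0 0 0 -0.54 0; 0 0 0 -0.72 0; 0 0 0 -0.78 0; 0 0 0 -0.78 0; 0 0 0 -0.78 0; 0 0 0 -0.78 0; 0 0 0 -0.78 0; 0 0 0 -0.78 0")

```text
clock: 13.0
eef_pos: [612.2, 51.7, 130.5]
eef_rot: [-3.142, -0.0, 2.993]
wrist_force: [0.3, 0.9, 0.2]
finger_gap: 0.7
```

```bash
cat >> book.py <<'E'
for d in [(41,12,0,-1.8),(0,0,0,-.78)]: c=add(c,d)
E
python3 - <<'E'
from stroke import *
s=manip.read_state();print(W2U(s['eef_pos']),s['eef_rot'],s['joints'],s['wrist_force'])
snap('wrist','w7')
im=cv2.imread('pics/w7.png');cv2.imwrite('pics/w7z.png',cv2.resize(im[80:210,160:480],None,fx=2.5,fy=2.5,interpolation=cv2.INTER_CUBIC))
E
```

```text
[ 8.98342816e+01 -8.11678165e-03] [-3.14157922e+00 -2.31386517e-05  2.99268164e+00] [ 2.46639608e-02  5.22574445e-01  1.42254910e+00 -9.92263313e-06
  1.19649422e+00 -1.39721773e+00] [0.33705652 0.9098045  0.19321447]
```

View pics/w7z.png

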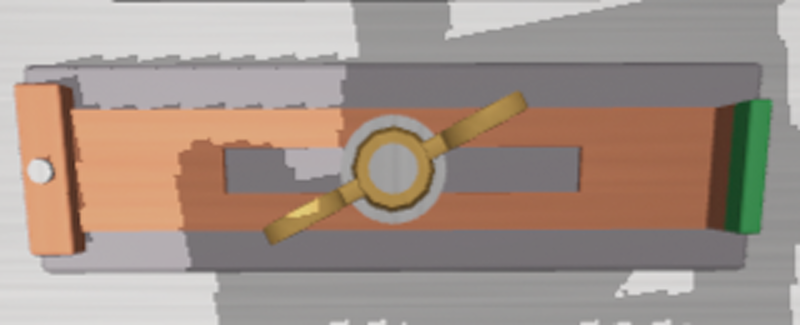

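The nut is now at 118° (wing tips at zoom (268,237) and (522,100)), so it turned about 116°, and the link is still home. Setting up the second stroke.

Run:
```python
from stroke import *
show([(118,26,15,130),(118,26,15,68)])
c=book.add(book.c,(111.3,14.9,62.4,-.49)) if 0 else None
```

```text
97.8 16.4 0.4 -0.492 0; 97.8 16.4 62.4 -0.492 0
```

>>> jog_arm(deltas="30 5 0 -0.12 0; 60 10 0 -0.25 0; 90 16 0 -0.38 0; 98 16.4 0 -0.492 0; 98 16.4 0 -0.492 0; 98 16.4 20 -0.492 0; 98 16.4 40 -0.492 0; 98 16.4 56 -0.492 0; 98 16.4 62 -0.492 0; 98 16.4 62 -0.492 0")

```text
clock: 14.3
eef_pos: [517.8, 82.4, 68.4]
eef_rot: [3.142, -0.0, -2.799]
wrist_force: [0.7, -0.1, -0.2]
finger_gap: 0.5
```

```bash
cat >> book.py <<'E'
for d in [(98,16.4,62,-.492)]: c=add(c,d)
E
python3 - <<'E'
from stroke import *
s=manip.read_state();print(W2U(s['eef_pos'])-AX,s['joints'][5],s['wrist_force'])
show([(118,26,12,68),(116,27,10.5,68)]+[(t,27,10.5,68) for t in range(107,30,-9)])
snap('scene','s8');im=cv2.imread('pics/s8.png');cv2.imwrite('pics/s8z.png',cv2.resize(im[180:280,240:370],None,fx=5,fy=5,interpolation=cv2.INTER_CUBIC))
E
```

```text
[-25.47038308  15.90087552] -1.825321675474134 [ 0.72226775 -0.08663045 -0.16066942]
-3.1 -0.1 0.4 -0.000 0; -5.6 1.3 0.4 0.035 0; -10.0 2.4 0.4 0.192 0; -14.5 2.9 0.4 0.349 0; -19.0 2.6 0.4 0.506 0; -23.5 1.7 0.4 0.663 0; -27.7 0.0 0.4 0.820 0; -31.6 -2.3 0.4 0.977 0; -35.2 -5.2 0.4 1.134 0; -38.2 -8.5 0.4 1.291 0; -40.6 -12.4 0.4 1.449 0
```

View pics/s8z.png

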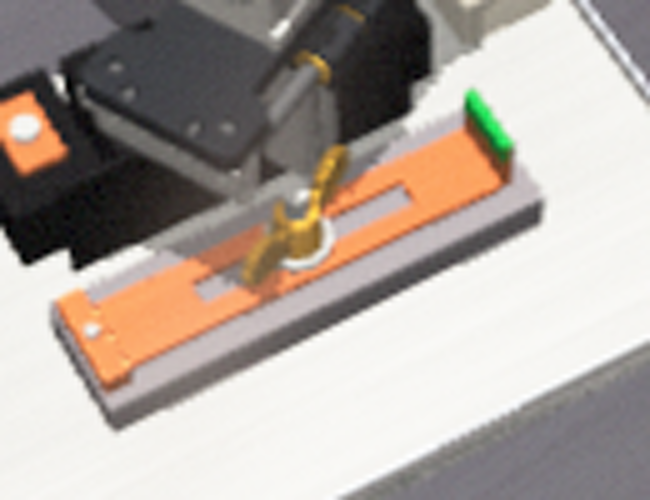

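The fingers are down between the barrier and the far wing (at (330,170)) with no contact. Pushing now.

>>> jog_arm(deltas="-3.1 0 0 0 0; -5.6 1.3 0 0.035 0; -10 2.4 0 0.192 0; -14.5 2.9 0 0.349 0; -19 2.6 0 0.506 0; -23.5 1.7 0 0.663 0; -27.7 0 0 0.82 0; -31.6 -2.3 0 0.977 0; -35.2 -5.2 0 1.134 0; -38.2 -8.5 0 1.291 0")

```text
clock: 15.6
eef_pos: [556.6, 87.7, 68.7]
eef_rot: [-3.142, -0.001, 2.189]
wrist_force: [-1.1, 2.2, -1.1]
finger_gap: 0.3
```

```bash
cat >> book.py <<'E'
for d in [(-38.2,-8.5,0,1.291)]: c=add(c,d)
E
python3 - <<'E'
from stroke import *
s=manip.read_state();print(W2U(s['eef_pos'])-AX,s['joints'][5],s['wrist_force'])
show([(t,27,10.5,68) for t in (36,28,20,12,6,2,0,-2,-4)])
E
```

```text
[12.09893901 26.77705022] -0.5270809135057662 [-1.09743744  2.22751043 -1.11283629]
-3.9 1.2 0.4 0.140 0; -7.9 1.8 0.4 0.280 0; -11.9 1.9 0.4 0.419 0; -15.9 1.4 0.4 0.559 0; -18.9 0.7 0.4 0.664 0; -20.8 0.1 0.4 0.734 0; -21.7 -0.3 0.4 0.768 0; -22.7 -0.7 0.4 0.803 0; -23.6 -1.2 0.4 0.838 0
```

>>> jog_arm(deltas="-3.9 1.2 0 0.14 0; -7.9 1.8 0 0.28 0; -11.9 1.9 0 0.419 0; -15.9 1.4 0 0.559 0; -18.9 0.7 0 0.664 0; -20.8 0.1 0 0.734 0; -20.8 0.1 0 0.734 0; -21.7 -0.3 0 0.768 0; -21.7 -0.3 0 0.768 0; -21.7 -0.3 0 0.768 0")

```text
clock: 16.85
eef_pos: [569.2, 69.6, 68.7]
eef_rot: [3.141, -0.0, 1.426]
wrist_force: [3.4, 3.4, -0.5]
finger_gap: 0.1
```

```bash
cat >> book.py <<'E'
for d in [(-21.7,-.3,0,.768)]: c=add(c,d)
E
python3 - <<'E'
from stroke import *
s=manip.read_state();print(W2U(s['eef_pos'])-AX,s['joints'][5],s['wrist_force'],s['moment'])
show([(t,27,10.5,68) for t in (-2,-4,-6,-8)])
E
```

```text
[27.24829895 10.64624629] 0.20218179899537395 [ 3.43950217  3.44040803 -0.49386236] [ 0.51308713 -0.66957304 -0.00707098]
-1.0 0.4 0.4 0.035 0; -2.0 0.7 0.4 0.070 0; -2.9 1.0 0.4 0.105 0; -3.9 1.2 0.4 0.140 0
```

>>> jog_arm(deltas="-1 0.4 0 0.035 0; -1 0.4 0 0.035 0; -2 0.7 0 0.07 0; -2 0.7 0 0.07 0; -2.9 1 0 0.105 0; -2.9 1 0 0.105 0; -3.9 1.2 0 0.14 0; -3.9 1.2 0 0.14 0; -3.9 1.2 0 0.14 0; -3.9 1.2 0 0.14 0")

```text
clock: 18.1
eef_pos: [569.5, 65.5, 68.4]
eef_rot: [-3.141, 0.0, 1.286]
wrist_force: [3.2, 2.5, 1.4]
finger_gap: 0.4
```

The wing keeps moving past 0° at an unchanged force (no stop), so the nut has another half turn to go. Continuing this stroke to −60°.

```bash
cat >> book.py <<'E'
for d in [(-3.9,1.2,0,.14)]: c=add(c,d)
E
python3 - <<'E'
from stroke import *
show([(t,27,10.5,68) for t in (-17,-26,-35,-44,-53,-60)]+[(-60,27,20,68),(-60,27,20,130)])
E
```

```text
-4.4 1.3 0.4 0.157 0; -8.9 1.9 0.4 0.314 0; -13.4 1.8 0.4 0.471 0; -17.9 1.0 0.4 0.628 0; -22.2 -0.5 0.4 0.785 0; -25.3 -2.1 0.4 0.908 0; -19.5 5.4 0.4 0.908 0; -19.5 5.4 -61.6 0.908 0
```

>>> jog_arm(deltas="-4.4 1.3 0 0.157 0; -8.9 1.9 0 0.314 0; -13.4 1.8 0 0.471 0; -17.9 1 0 0.628 0; -22.2 -0.5 0 0.785 0; -25.3 -2.1 0 0.908 0; -25.3 -2.1 0 0.908 0; -19.5 5.4 0 0.908 0; -19.5 5.4 -35 0.908 0; -19.5 5.4 -62 0.908 0")

```text
clock: 19.35
eef_pos: [569.5, 45.5, 131.2]
eef_rot: [-3.141, 0.001, 0.38]
wrist_force: [0.5, 0.4, -0.3]
finger_gap: 0.6
```

```bash
cat >> book.py <<'E'
for d in [(-19.5,5.4,-62,.908)]: c=add(c,d)
E
python3 - <<'E'
from stroke import *
print(delta(book.c,90,0,130,180).round(2))
E
```

```text
[42.41  9.9   0.45 -2.62]
```

>>> jog_arm(deltas="10 3 0 -0.18 0; 20 6 0 -0.36 0; 30 9 0 -0.54 0; 42 10 0 -0.72 0; 42 10 0 -0.9 0; 42 10 0 -1.08 0; 42 10 0 -1.26 0; 42 10 0 -1.44 0; 42 10 0 -1.62 0; 42 10 0 -1.8 0")

```text
clock: 20.6
eef_pos: [612.1, 51.7, 130.1]
eef_rot: [-3.14, -0.0, 2.186]
wrist_force: [-0.9, -0.1, 0.1]
finger_gap: 0.4
```

>>> jog_arm(deltas="0 0 0 -0.18 0; 0 0 0 -0.36 0; 0 0 0 -0.54 0; 0 0 0 -0.72 0; 0 0 0 -0.82 0; 0 0 0 -0.82 0; 0 0 0 -0.82 0; 0 0 0 -0.82 0; 0 0 0 -0.82 0; 0 0 0 -0.82 0")

```text
clock: 21.85
eef_pos: [612.0, 51.5, 130.4]
eef_rot: [-3.142, -0.0, 2.998]
wrist_force: [-0.7, 0.3, 0.6]
finger_gap: 0.5
```

```bash
cat >> book.py <<'E'
for d in [(42,10,0,-1.8),(0,0,0,-.82)]: c=add(c,d)
E
python3 - <<'E'
from stroke import *
s=manip.read_state();print(W2U(s['eef_pos']),s['eef_rot'],s['wrist_force'])
snap('wrist','w9')
im=cv2.imread('pics/w9.png');cv2.imwrite('pics/w9z.png',cv2.resize(im[80:210,160:480],None,fx=2.5,fy=2.5,interpolation=cv2.INTER_CUBIC))
show([(118,26,15,130),(118,26,15,68)])
E
```

```text
[89.68909749 -0.28063228] [-3.14157747e+00 -4.60598668e-05  2.99756037e+00] [-0.65706471  0.26701829  0.62282363]
97.6 17.2 0.4 -0.487 0; 97.6 17.2 62.4 -0.487 0
```

View pics/w9z.png

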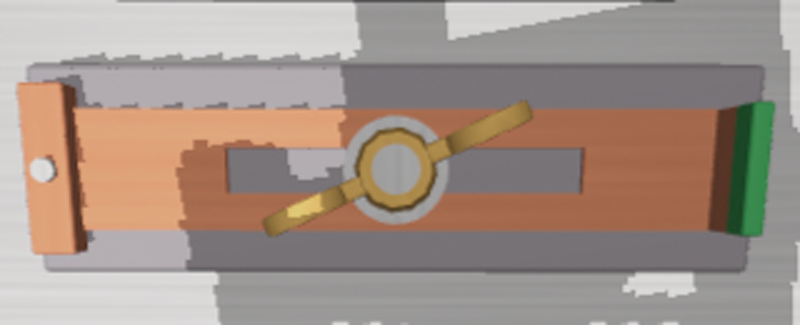

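The nut is at about 114°, with wing tips at zoom (268,228) and (528,108), and the link is home. Next stroke.

>>> jog_arm(deltas="30 5 0 -0.12 0; 60 10 0 -0.25 0; 90 16 0 -0.38 0; 97.6 17.2 0 -0.487 0; 97.6 17.2 0 -0.487 0; 97.6 17.2 20 -0.487 0; 97.6 17.2 40 -0.487 0; 97.6 17.2 56 -0.487 0; 97.6 17.2 62 -0.487 0; 97.6 17.2 62 -0.487 0")

```text
clock: 23.15
eef_pos: [518.0, 82.4, 68.4]
eef_rot: [3.142, -0.0, -2.799]
wrist_force: [0.5, -0.5, 0.2]
finger_gap: 0.9
```

```bash
cat >> book.py <<'E'
for d in [(97.6,17.2,62,-.487)]: c=add(c,d)
E
python3 - <<'E'
from stroke import *
s=manip.read_state();print(W2U(s['eef_pos'])-AX,s['wrist_force'])
show([(118,26,12,68),(116,27,10.5,68)]+[(t,27,10.5,68) for t in range(107,40,-9)])
E
```

```text
[-25.27587032  15.92719246] [ 0.48783287 -0.54469633  0.18153373]
-3.0 -0.0 0.4 -0.000 0; -5.4 1.3 0.4 0.035 0; -9.8 2.5 0.4 0.192 0; -14.3 2.9 0.4 0.349 0; -18.9 2.7 0.4 0.506 0; -23.3 1.7 0.4 0.663 0; -27.5 0.1 0.4 0.820 0; -31.5 -2.2 0.4 0.977 0; -35.0 -5.1 0.4 1.134 0; -38.0 -8.5 0.4 1.291 0
```

>>> jog_arm(deltas="-3 0 0 0 0; -5.4 1.3 0 0.035 0; -9.8 2.5 0 0.192 0; -14.3 2.9 0 0.349 0; -18.9 2.7 0 0.506 0; -23.3 1.7 0 0.663 0; -27.5 0.1 0 0.82 0; -31.5 -2.2 0 0.977 0; -35 -5.1 0 1.134 0; -38 -8.5 0 1.291 0")

```text
clock: 24.4
eef_pos: [556.6, 87.6, 68.8]
eef_rot: [3.142, -0.001, 2.189]
wrist_force: [-1.7, 2.8, -0.9]
finger_gap: 0.5
```

```bash
cat >> book.py <<'E'
for d in [(-38,-8.5,0,1.291)]: c=add(c,d)
E
python3 - <<'E'
from stroke import *
s=manip.read_state();print(W2U(s['eef_pos'])-AX,s['wrist_force'])
show([(t,27,10.5,68) for t in (36,28,20,12,8,5,2,0)])
E
```

```text
[12.11776788 26.68457926] [-1.72216948  2.81268138 -0.86504503]
-3.9 1.2 0.4 0.140 0; -7.8 1.9 0.4 0.280 0; -11.9 2.0 0.4 0.419 0; -15.9 1.5 0.4 0.559 0; -17.9 1.0 0.4 0.629 0; -19.3 0.6 0.4 0.681 0; -20.8 0.1 0.4 0.734 0; -21.7 -0.3 0.4 0.768 0
```

>>> jog_arm(deltas="-3.9 1.2 0 0.14 0; -7.8 1.9 0 0.28 0; -11.9 2 0 0.419 0; -15.9 1.5 0 0.559 0; -17.9 1 0 0.629 0; -19.3 0.6 0 0.681 0; -20.8 0.1 0 0.734 0; -20.8 0.1 0 0.734 0; -20.8 0.1 0 0.734 0; -20.8 0.1 0 0.734 0")

```text
clock: 25.65
eef_pos: [569.1, 70.6, 68.8]
eef_rot: [3.141, -0.0, 1.461]
wrist_force: [3.3, 3.7, -0.6]
finger_gap: 0.3
```

>>> jog_arm(deltas="-0.9 -0.4 0 0.034 0; -0.9 -0.4 0 0.034 0; -1.9 0 0 0.07 0; -1.9 0 0 0.07 0; -1.9 0 0 0.07 0; -1.9 0 0 0.07 0; -1.9 0 0 0.07 0; -1.9 0 0 0.07 0; -1.9 0 0 0.07 0; -1.9 0 0 0.07 0")

```text
clock: 26.9
eef_pos: [569.3, 69.6, 69.0]
eef_rot: [3.139, -0.002, 1.39]
wrist_force: [6.8, 10.7, -1.1]
finger_gap: 0.3
```

The force has risen to about 13 N with the tool held back, so the nut is at its stop. I'll back off, lift, and check.

>>> jog_arm(deltas="3 0 0 0.07 0; 8 0 0 0.07 0; 8 0 -30 0.07 0; 8 0 -62 0.07 0; 8 15 -62 -0.1 0; 0 30 -62 -0.28 0; -5 50 -62 -0.46 0; -15 70 -62 -0.64 0; -20 70 -62 -0.82 0; -20 70 -62 -1 0")

```text
clock: 28.15
eef_pos: [633.6, 35.7, 130.1]
eef_rot: [-3.141, -0.0, 2.397]
wrist_force: [-0.7, -0.6, -0.1]
finger_gap: 0.5
```

```bash
cat >> book.py <<'E'
for d in [(-20.8,.1,0,.734),(-1.9,0,0,.07),(-20,70,-62,-1)]: c=add(c,d)
E
python3 - <<'E'
from stroke import *
print(delta(book.c,90,0,130,180).round(2))
E
```

```text
[26.21 -3.36  0.45 -0.61]
```

>>> jog_arm(deltas="13 -1 0 -0.18 0; 26 -3 0 -0.36 0; 26 -3 0 -0.54 0; 26 -3 0 -0.61 0; 26 -3 0 -0.61 0; 26 -3 0 -0.61 0; 26 -3 0 -0.61 0; 26 -3 0 -0.61 0; 26 -3 0 -0.61 0; 26 -3 0 -0.61 0")

```text
clock: 29.4
eef_pos: [612.8, 51.8, 130.5]
eef_rot: [-3.142, 0.0, 3.0]
wrist_force: [-0.5, -0.2, -0.4]
finger_gap: 0.3
```

Run:
```python
from stroke import *
s=manip.read_state();print(W2U(s['eef_pos']),s['wrist_force'])
snap('wrist','w10');snap('scene','s10')
im=cv2.imread('pics/w10.png');cv2.imwrite('pics/w10z.png',cv2.resize(im[80:210,160:480],None,fx=2.5,fy=2.5,interpolation=cv2.INTER_CUBIC))
```

```text
[90.39507414  0.15648509] [-0.49148026 -0.16266013 -0.39741798]
```

View pics/w10z.png

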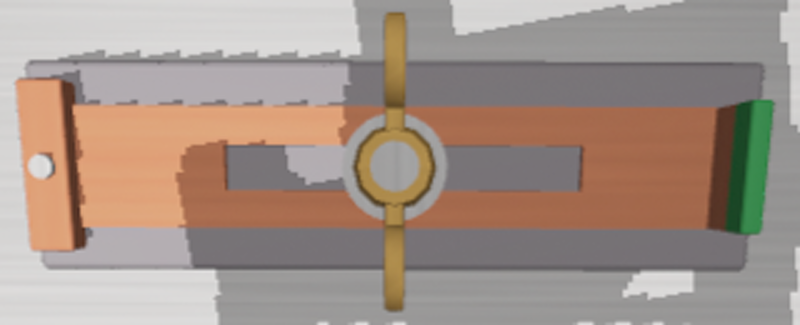

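View pics/s10.png

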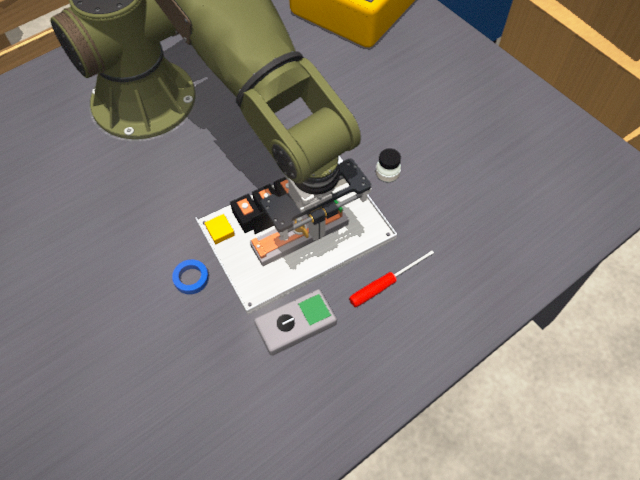

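The wings lie exactly along the unit's x axis, from (395,15) to (395,308). The link is home, the bystanders haven't moved, and the tool is clear.

```bash
python3 -c "
from cell import workorder
print(workorder.sign_off())"
```

```text
the job is handed in; nothing more can be done
None
```

The link is fully home against its end stop, and the wing nut is run down to its stop. I handed the job in at about 29.5 s of the 61 s allowed; signing off gives no verdict, so I don't have the judged result.

- **Link:** I pushed it by the outer face of its tab with closed fingers until it stopped dead at about 32 N. The camera showed no gap at the stop, then or in the last picture.
- **Wing nut:** I ran it down in three clockwise strokes against a wing, about 345° in all, without pinching it. I first guessed it was about 235° from its seat. At the end of that it kept turning at the same 4 N, so it had another half turn to go. On the last stroke the force rose to about 13 N with the tool held back.
- **Last checks:** The wings lie along the unit's x axis to within about 1°. By eye, the tape roll, jar, meter and screwdriver are where they started. The tool is clear, with wrist force below 1 N.
- **Disagreement:** The fixed cameras and the wrist camera differed by about 2.5 mm in the unit's x. I used the wrist-camera value for the nut's axis.

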